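# Take a humidity reading through the lid port of a maturing pan

### The job

Take the stick humidity probe out of its bench stand, gripping the thin plastic housing only lightly, and lower its stem through the collared port in the lid of the steel pan until the tip hangs about half way down inside the pan, without the probe ever touching the collar, lid or pan, since wet metal spoils the sensor. Hold it still, upright and centred in the port for at least three seconds while the reading settles, and finish while still holding it there; leave the stand and the things around where they are.

Things in the scene. Friction and masses are not known exactly. Their poses are not given: they have to be found in the camera images.
- probe: Stick probe, 0.10-0.16 kg: light grey plastic housing 36 (x) x 24 (y) x 76 mm tall, display on its -x face; below it a round steel stem 12 mm thick, 120 mm long. Starts upright, display within 50 degrees of facing -x, stem down in the stand, housing on its rim. Origin: centre of the housing's underside; z up through the housing. The thin housing takes at most 45 N per finger.
- probe_tip (a point): Centre of the lower end of the stem (the sensor), 120 mm below the origin of the probe.
- probe_stem (a point): Point on the stem axis 40 mm below the origin of the probe.
- pan: Heavy steel food pan that cannot move, 325 x 176 mm, 100 deep, flat lid (top 104 mm above the table). Origin: on the table straight below the probe port; the pan reaches 60 mm to -x, 265 to +x, 88 to each side of it. z up. A bow handle on the lid, 147 mm to +x of the port, rises to 134 mm. Under the port the pan is empty for 35 mm around, down to its floor 3 mm above the table.
- port (a point): Centre of the mouth of the probe port: the top of an upright round steel collar on the lid, bore 24 mm, outside 33 mm, mouth 130 mm above the table; the bore runs straight down 34 mm into the pan. Half way down inside the pan is 50 mm above the table, 80 mm below this point.
- stand: Weighted bench stand, 0.9 kg, loose on the table: round foot 96 mm wide, 12 thick, an upright steel tube (bore 20 mm) and a flat rim 42 mm wide at its top, 136 mm above the table. Origin: centre of its underside. The probe's stem hangs in the tube with 4 mm play all round and must be drawn straight up by about 125 mm to come clear.
- board: Plywood board 230 x 130 mm with four pastries, 46 mm high in all, behind the stand. A bystander; origin at the centre of its underside.
- spool: Spool of twine, 52 mm wide, 65 mm high, beside the stand on the robot's side. A bystander; origin at the centre of its underside.
- jar: Closed glass jar, 60 mm wide, 85 mm high, beside the stand on the robot's side. A bystander; origin at the centre of its underside.
There are look-alikes about, which are no part of the job. There is more than one size of the probe; the one meant has the size given above. Several things look just like the stand: the one meant starts nearest to the robot's base.

How it is judged:
By the outcome, as a careful person would: the job done as asked, in the order asked, and still so for the second after the job is handed in, while the arm keeps its last pose, push and grip.
It also fails if it takes over 61 s, if anything falls off the work surface, if the arm or the gripper's body presses on something with over 40 N, if the wrist force passes 120 N, or if a joint passes its speed limit or range.

### The arm

A 7-joint arm with a two-finger parallel gripper is mounted at the origin on the work surface. World frame = base frame: x ahead of the robot, y to its left, z up, the work surface at z = 0. Lengths are in m, angles in degrees, forces in N, time in s.
With the tool pointing down it reaches from about 0.425 to 1.025 m from the base axis. Payload 9.4 kg.
Tool frame: the origin (TCP) lies at the centre of the arm's flange, where the gripper is bolted on; the fingertips stand 173 mm ahead of it and the grasp point (between the pads) lies 155 mm ahead of it (grip_point_offset is the distance from the TCP to the grasp point, in m); z points along the fingers, y is the line along which they close (so a half turn about z gives the same grasp; the last joint's range is limited). The gripper opens to 85 mm and grips with 20 to 120 N. Pads are 22 mm wide; open, the fingers measure 114 mm over their backs; the gripper's body (76 mm by 85 mm) begins 54 mm behind the grasp point. The pads swing forward as they close: fully open they stand 13 mm farther back than shut.
Start: joints at [-77.905, 34.337, -0.143, 91.639, 0.103, 54.024, -4.572], TCP at [0.206, 0.695, 0.405] pointing down, gripper open.
Joint ranges: [-147.43, 147.43], [-19.82, 112.94], [-74.19, 73.91], [6.32, 146.72], [-59.91, 239.91], [6.04, 106.73], [-150.56, 150.56]. Speed limits (degrees/s): [127.2, 127.2, 172.46, 172.46, 180, 180, 180].

### API

Orientations are given as [roll, pitch, yaw] about the fixed x, y, z axes, in that order (R = Rz(yaw) Ry(pitch) Rx(roll)).
In Python, from cell import read_state, capture, sign_off, masks_of, grip_point_offset gives the robot as it stands. The module is installed in compiled form; this text tells all that it offers.
- The arm moves only by the tool move_arm, never from a script. Its argument "targets" is a list of rows, each an object with "travel": the shift along the tool's x, y, z in mm, a list of three; "twist": the turn, a rotation vector about the tool's x, y, z in degrees, a list of three; "jaw": the finger opening in mm, from 0 to 85.4. In form: [{"travel": [x, y, z], "twist": [rx, ry, rz], "jaw": jaw}, ...]. A call has 1 to 12 rows; each row shifts and turns the commanded pose from where the row before left it, along the tool's axes as they then stand; what a row does not reach is not made up. A row lasts 1/10 s, in which the tool goes at most 50 mm and 8.59 degrees, less where a joint would pass 70% of its speed; a pose out of reach is approached as far as the arm can. A call with a gripper value outside its range is refused whole. The fingers move at their own pace and stop on an object; "force" is the grip in N (left out, the last holds). Time passes only in rows, so rows that do not move let the fingers close. It gives the time, the measured TCP pose, the force, the opening and the grip force at its end, in the units of the state.
- read_state(): the state, without advancing time (a new reading comes with each control period).
- capture(name): name is "side" or "top"; returns a dict with "frame" (384x512x3 uint8, red, green, blue), "camera_matrix" (3x3 intrinsics, pixels), "world_to_cam" (4x4, takes a point from world to camera coordinates). Camera axes: x right, y up, looking along -z (the intrinsics and any distortion apply to the point x, -y, -z); pixel columns grow to the right and rows downward; lengths in m; the calibration is good to about 2 mm. A picture is of the moment at which its call begins. There is no depth.
- sign_off(): hands the job in; it is judged then, once.
Trained networks look in a picture, given as the dict that the camera call returned (one of the last four; its "shot" number tells which), for a name from the list of things; names that differ only in an ending like _2 or _b are one class to them, and where a whole thing is asked for, a point or a joint stands for the part that bears it (a point fixed in the world has none). Each returns a list of dicts, best first, with "p" (0 to 1); they miss things now and then, are a little off and sometimes report something else, mostly with a low value. They report only what shows in the picture. A call takes as long as a camera call. They do not tell look-alikes from the thing itself.
- masks_of(picture, name): "pixels" (384x512 bool, what is visible of it) and "centre" ([column, row] in pixels, amid what is visible of it).
The state is a dict: "time": time; "joint_pos": joint angles; "joint_vel": joint speeds; "joint_efforts": joint torques, N m; "tool_pos": TCP position; "ee_rot": TCP orientation; "wrist_force": force on the tool from outside, world axes, zero at the start; "moment": the same for the moment, N m; "width": opening from 0.0 (shut) to 1.0 (fully open); "grasp_force": force on a finger pad.
Only numpy, scipy, OpenCV 4.12 (cv2) and the standard library are available. Lean on these libraries where they do the work, as an engineer would, in place of code of your own. Each camera call takes 0.05 s, during which the arm holds its last target. There are 200 camera calls.

## Working session

There is one attempt and no reset: what is moved stays moved. The work goes in short steps, Python scripts to look and compute and a tool call to move; the robot and the scene stay as the last step left them, time stands still between calls to the robot, and variables do not carry over. Pictures are saved under pics/ and viewed, at most 10 in all, crops included, and the job is handed in when it is done.

Besides the shell and the picture viewer there is one more tool, called after "Request:" as name(argument=value, ...), one argument or row to a line, values as JSON. move_arm: Moves the arm, as the interface text tells. Its arguments: {"type":"object","properties":{"targets":{"type":"array","items":{"type":"object","properties":{"travel":{"type":"array","items":{"type":"number"}},"twist":{"type":"array","items":{"type":"number"}},"jaw":{"type":"number"}}}},"force":{"type":"number"}},"required":["targets"]}

```bash
mkdir -p pics; cat > h.py <<'E'
import numpy as np, cv2
from cell import *
from scipy.spatial.transform import Rotation as R
def proj(c,P):
    P=np.atleast_2d(P); q=(c["world_to_cam"]@np.c_[P,np.ones(len(P))].T)[:3]
    q=np.array([q[0],-q[1],-q[2]]); u=c["camera_matrix"]@(q/q[2]); return u[:2].T
def ray(c,px):
    W=c["world_to_cam"]; d=np.linalg.inv(c["camera_matrix"])@[px[0],px[1],1]
    d=W[:3,:3].T@np.array([d[0],-d[1],-d[2]]); o=-W[:3,:3].T@W[:3,3]; return o,d/np.linalg.norm(d)
def atz(c,px,z):
    o,d=ray(c,px); return o+d*(z-o[2])/d[2]
def save(c,n): cv2.imwrite(f"pics/{n}.png",c["frame"][:,:,::-1])
E
python3 - <<'E'
from h import *
for n in("side","top"):
    c=capture(n); save(c,n+"0"); print(n,[k for k in c],np.round(ray(c,(256,192)),3))
    for t in("probe","pan","port","stand","board","spool","jar"):
        print(t,[(round(m["p"],2),np.round(m["centre"]).tolist(),int(m["pixels"].sum())) for m in masks_of(c,t)])
s=read_state(); print(s, grip_point_offset)
E
```

```text
side ['frame', 'camera_matrix', 'world_to_cam', 'shot'] [[ 0.219 -0.836  0.635]
 [ 0.329  0.797 -0.507]]
probe [(0.95, [277.0, 298.0], 660), (0.64, [258.0, 215.0], 971)]
pan [(0.66, [232.0, 171.0], 7958)]
port [(0.74, [229.0, 171.0], 8017), (0.24, [210.0, 270.0], 1489)]
stand [(0.68, [284.0, 220.0], 1217), (0.55, [257.0, 282.0], 1719)]
board [(0.97, [341.0, 265.0], 5972)]
spool [(0.97, [222.0, 320.0], 1279)]
jar [(0.72, [340.0, 267.0], 5896), (0.59, [209.0, 268.0], 1486)]
top ['frame', 'camera_matrix', 'world_to_cam', 'shot'] [[ 0.423 -0.009  1.131]
 [ 0.135 -0.026 -0.99 ]]
probe [(0.6, [338.0, 222.0], 340), (0.47, [392.0, 228.0], 159)]
pan [(0.86, [149.0, 182.0], 12980)]
port [(0.87, [152.0, 184.0], 13071)]
stand [(0.91, [324.0, 232.0], 1084), (0.75, [250.0, 184.0], 1351)]
board [(0.8, [321.0, 148.0], 5405), (0.17, [151.0, 185.0], 12976)]
spool [(0.82, [356.0, 265.0], 610)]
jar [(0.7, [300.0, 265.0], 634)]
{'time': 0.8, 'joint_pos': array([-77.90426976,  34.33307735,  -0.14196613,  91.63747096,
         0.10394387,  54.02379133,  -4.57185095]), 'joint_vel': array([-0.04451675, -0.05027123,  0.02624311,  0.08839395, -0.02163851,
        0.00237315, -0.10544822]), 'joint_efforts': array([ 2.01108760e-04, -7.76121354e+01,  1.56381190e+00, -2.58384955e+01,
        1.23680438e-02,  2.03388910e-03, -8.62192707e-06]), 'tool_pos': array([0.20580612, 0.69517783, 0.40473783]), 'ee_rot': array([1.79993912e+02, 3.58077797e-03, 1.63510704e+02]), 'wrist_force': array([0.32153413, 0.01295609, 0.95398004]), 'moment': array([-0.01431246, -0.00700728, -0.02151619]), 'grasp_force': 0.0, 'width': 1.0009710424085387} 0.1547
```

View pics/side0.png

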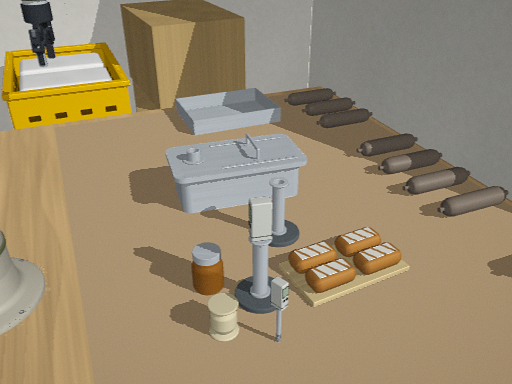

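View pics/top0.png

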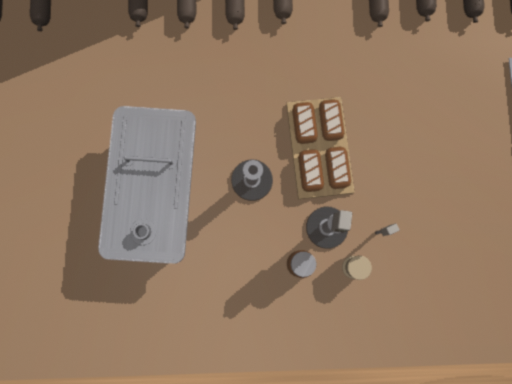

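The side view shows the housing in the near stand (258,215), with the port collar at (193,155). A small look-alike stands at (278,300). In the top view the port is at (141,231), the housing top at (344,220) and the stand foot at (327,228). The next step is to fit the probe, port, pan and stand poses.

```bash
cat > fit.py <<'E'
from h import *
from scipy.optimize import minimize
cs={n:capture(n) for n in("side","top")}
def best(n,t,px):
    m=[m for m in masks_of(cs[n],t)]
    m=[x for x in m if np.linalg.norm(np.array(x["centre"])-px)<25]
    return m[0]["pixels"] if m else None
M={"side":best("side","probe",(258,215)),"top":best("top","probe",(340,222))}
for n in M: print(n, None if M[n] is None else M[n].sum())
def box(x,y,yaw,z0=.136,h=.076):
    P=np.array([[a*.018,b*.012,z] for a in(-1,1) for b in(-1,1) for z in(0,h)])
    c,s=np.cos(yaw),np.sin(yaw)
    return np.c_[c*P[:,0]-s*P[:,1]+x,s*P[:,0]+c*P[:,1]+y,P[:,2]+z0]
S=4
def ras(c,P):
    u=proj(c,P); h=cv2.convexHull((u*S+S/2).astype(np.float32)).round().astype(np.int32)
    im=np.zeros((384*S,512*S),np.uint8); cv2.fillConvexPoly(im,h,1)
    return cv2.resize(im.astype(np.float32),(512,384),interpolation=cv2.INTER_AREA)
def cost(p):
    L=0
    for n,m in M.items():
        if m is None: continue
        r=ras(cs[n],box(p[0],p[1],np.radians(p[2]))); L+=np.abs(r-m).sum()/m.sum()
    return L
p0=atz(cs["top"],(344,220),.212); print("top guess",p0)
if __name__=="__main__":
    res=[minimize(cost,[p0[0],p0[1],a],method="Nelder-Mead",options=dict(initial_simplex=[[p0[0],p0[1],a],[p0[0]+.01,p0[1],a],[p0[0],p0[1]+.01,a],[p0[0],p0[1],a+12]])) for a in(-45,-30,-15,0,15,30,45)]
    for r in res: print(np.round(r.x,4),round(r.fun,3))
    b=min(res,key=lambda r:r.fun).x
    print("stand foot",atz(cs["top"],(327,228),.012),"port top",atz(cs["top"],(141,231),.130),"port side",atz(cs["side"],(194,152),.130))
    ims=[]
    for n,(x,y),w in(("side",(258,215),40),("top",(340,222),40),("side",(194,155),40),("top",(141,231),40)):
        f=cv2.resize(cs[n]["frame"][y-w:y+w,x-w:x+w,::-1],None,fx=5,fy=5,interpolation=cv2.INTER_CUBIC)
        if n in M and len(ims)<2:
            u=proj(cs[n],box(b[0],b[1],np.radians(b[2])));
            for i in range(8):
                for j in range(i): 
                    if bin(i^j).count("1")==1: cv2.line(f,*[tuple(int(v) for v in ((u[k]-[x-w-.5,y-w-.5])*5)) for k in(i,j)],(0,0,255),1)
        ims.append(cv2.resize(f,(300,300)) if 0 else f)
    o=np.vstack([np.hstack(ims[:2]),np.hstack(ims[2:])]); cv2.imwrite("pics/crop.png",cv2.resize(o,(600,600)))
E
python3 fit.py
```

```text
side 1022
top 397
top guess [ 0.49098654 -0.19584669  0.212     ]
[ 0.4901 -0.1971 -9.5448] 0.234
[ 0.49   -0.1963 -7.4197] 0.228
[ 0.4897 -0.1965 -8.831 ] 0.224
[ 0.49   -0.1961 -7.1184] 0.228
[ 0.4894 -0.196  -7.6304] 0.227
[ 0.4897 -0.1963 -9.5626] 0.225
[ 0.4899 -0.1964 -7.986 ] 0.225
stand foot [ 0.48878439 -0.19684203  0.012     ] port top [0.48649815 0.19842473 0.13      ] port side [0.48227207 0.18573482 0.13      ]
```

View pics/crop.png

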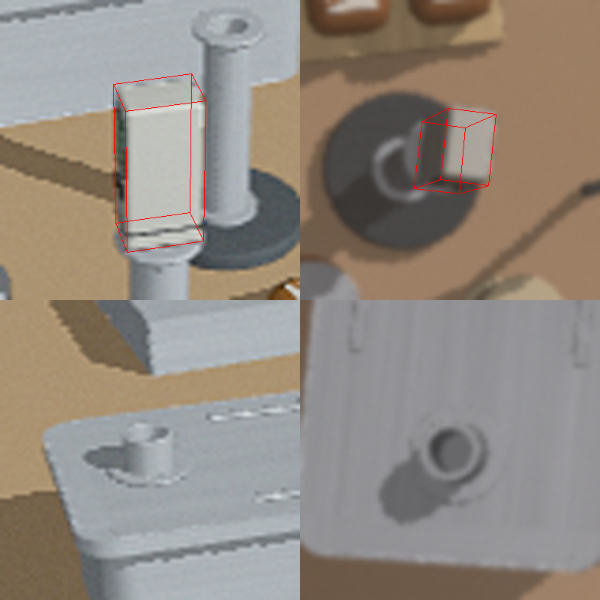

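Request:
move_arm(
  targets=[
    {"travel": [0,0,-20],"twist": [0,0,-4],"jaw": 85},
    {"travel": [0,0,-25],"twist": [0,0,-4.5],"jaw": 85},
    {"travel": [-32,-35,0],"twist": [0,0,0],"jaw": 85},
    {"travel": [-32,-35,0],"twist": [0,0,0],"jaw": 85},
    {"travel": [-32,-35,0],"twist": [0,0,0],"jaw": 85},
    {"travel": [-32,-35,0],"twist": [0,0,0],"jaw": 85},
    {"travel": [-32,-35,0],"twist": [0,0,0],"jaw": 85},
    {"travel": [-32,-35,0],"twist": [0,0,0],"jaw": 85},
    {"travel": [-32,-35,0],"twist": [0,0,0],"jaw": 85},
    {"travel": [-32,-35,0],"twist": [0,0,0],"jaw": 85},
    {"travel": [-32,-35,0],"twist": [0,0,0],"jaw": 85},
    {"travel": [-32,-35,0],"twist": [0,0,0],"jaw": 85},
  ],
  force=25,
)

```text
time: 2.2
tool_pos: [0.4748, 0.3024, 0.45]
ee_rot: [180.0, 0.0, 172.0]
wrist_force: [0.8, 0.2, 0.1]
width: 0.996
grasp_force: 0.0
```

Request:
move_arm(
  targets=[
    {"travel": [-7,-41,0],"twist": [0,0,0],"jaw": 85},
    {"travel": [-7,-41,0],"twist": [0,0,0],"jaw": 85},
    {"travel": [-7,-41,0],"twist": [0,0,0],"jaw": 85},
    {"travel": [-7,-41,0],"twist": [0,0,0],"jaw": 85},
    {"travel": [-7,-41,0],"twist": [0,0,0],"jaw": 85},
    {"travel": [-7,-41,0],"twist": [0,0,0],"jaw": 85},
    {"travel": [-7,-41,0],"twist": [0,0,0],"jaw": 85},
    {"travel": [-7,-41,0],"twist": [0,0,0],"jaw": 85},
    {"travel": [-7,-41,0],"twist": [0,0,0],"jaw": 85},
    {"travel": [-7,-41,0],"twist": [0,0,0],"jaw": 85},
    {"travel": [-7,-41,0],"twist": [0,0,0],"jaw": 85},
    {"travel": [-7,-41,0],"twist": [0,0,0],"jaw": 85},
  ],
)

```text
time: 3.4
tool_pos: [0.4886, -0.1965, 0.45]
ee_rot: [180.0, 0.0, 172.0]
wrist_force: [1.3, -0.3, 0.7]
width: 0.997
grasp_force: 0.0
```

```bash
python3 - <<'E'
from h import *
s=read_state(); print(s["tool_pos"],s["ee_rot"],s["joint_pos"].round(1))
c=capture("side"); c2=capture("top")
o=[]
for k,(x,y),w in((c,(258,190),50),(c2,(340,222),50)):
    g=s["tool_pos"]-[0,0,.155+.018]; u=proj(k,g)[0]
    f=cv2.resize(k["frame"][y-w:y+w,x-w:x+w,::-1],None,fx=4,fy=4,interpolation=cv2.INTER_CUBIC)
    cv2.circle(f,tuple(int(v) for v in (u-[x-w-.5,y-w-.5])*4),3,(0,0,255),-1); o.append(f)
cv2.imwrite("pics/pre.png",np.hstack(o))
E
```

```text
[ 0.48862786 -0.19648793  0.45002022] [1.79998952e+02 4.60172031e-02 1.72020447e+02] [  8.4  17.7   9.6 115.   -3.9  47.6 102.2]
```

View pics/pre.png

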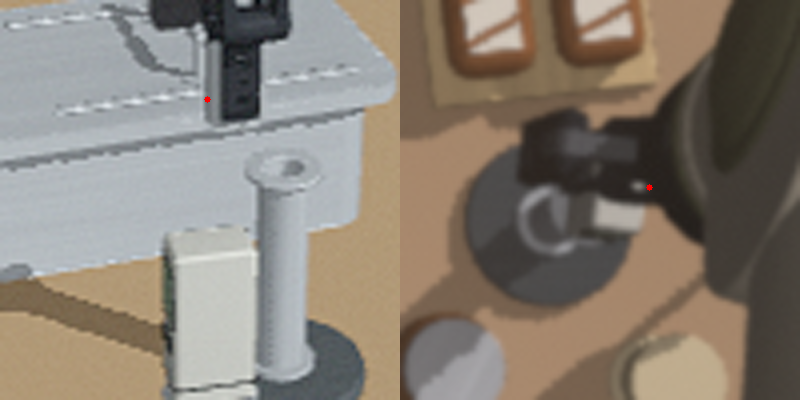

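The gripper is above the probe and lined up with it. In the side crop the fingers are at (230,100) and the housing is below at (212,310). I'll lower it and close lightly.

Request:
move_arm(
  targets=[
    {"travel": [-1,0,20],"twist": [0,0,0],"jaw": 85},
    {"travel": [0,0,25],"twist": [0,0,0],"jaw": 85},
    {"travel": [0,0,25],"twist": [0,0,0],"jaw": 85},
    {"travel": [0,0,25],"twist": [0,0,0],"jaw": 85},
    {"travel": [0,0,16],"twist": [0,0,0],"jaw": 85},
    {"travel": [0,0,10],"twist": [0,0,0],"jaw": 85},
    {"travel": [0,0,0],"twist": [0,0,0],"jaw": 60},
    {"travel": [0,0,0],"twist": [0,0,0],"jaw": 45},
    {"travel": [0,0,0],"twist": [0,0,0],"jaw": 35},
    {"travel": [0,0,0],"twist": [0,0,0],"jaw": 35},
  ],
)

```text
time: 4.5
tool_pos: [0.49, -0.195, 0.3295]
ee_rot: [-180.0, 0.1, 172.0]
wrist_force: [-0.1, -0.7, 0.3]
width: 0.416
grasp_force: 0.0
```

```bash
python3 - <<'E'
from h import *
s=read_state(); print(s["tool_pos"],s["width"],s["wrist_force"],s["grasp_force"])
o=[]
for n,(x,y),w in(("side",(258,200),50),("top",(340,222),50)):
    k=capture(n)
    f=cv2.resize(k["frame"][y-w:y+w,x-w:x+w,::-1],None,fx=4,fy=4,interpolation=cv2.INTER_CUBIC)
    o.append(f)
cv2.imwrite("pics/pre2.png",np.hstack(o))
E
```

```text
[ 0.49002185 -0.19495259  0.32953743] 0.41636457368238144 [-0.06540538 -0.68733704  0.27524269] 0.0
```

View pics/pre2.png

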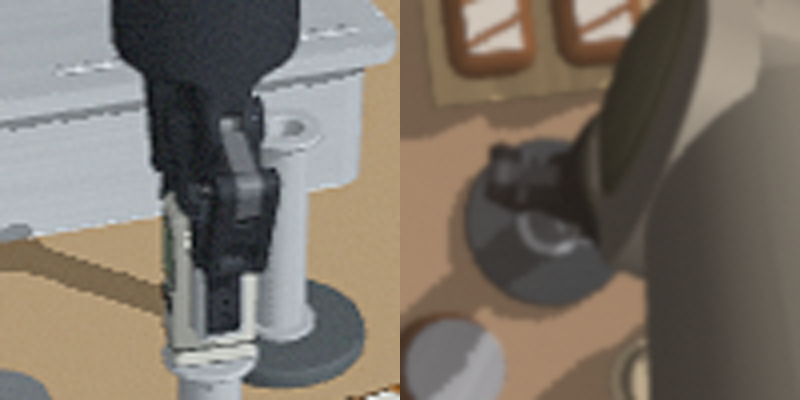

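The side crop shows the near finger over the housing's broad face at (225,300), with the gap under it clear of the rim. I'll close on the housing now.

Request:
move_arm(
  targets=[
    {"travel": [0,-1,0],"twist": [0,0,0],"jaw": 32},
    {"travel": [0,0,0],"twist": [0,0,0],"jaw": 29},
    {"travel": [0,0,0],"twist": [0,0,0],"jaw": 26},
    {"travel": [0,0,0],"twist": [0,0,0],"jaw": 24},
    {"travel": [0,0,0],"twist": [0,0,0],"jaw": 20},
    {"travel": [0,0,0],"twist": [0,0,0],"jaw": 20},
    {"travel": [0,0,0],"twist": [0,0,0],"jaw": 20},
    {"travel": [0,0,0],"twist": [0,0,0],"jaw": 20},
  ],
  force=25,
)

```text
time: 5.4
tool_pos: [0.4897, -0.196, 0.3288]
ee_rot: [-180.0, 0.0, 172.0]
wrist_force: [-0.5, -0.6, 2.6]
width: 0.277
grasp_force: 24.9
```

Request:
move_arm(
  targets=[
    {"travel": [0,0,-3],"twist": [0,0,0],"jaw": 20},
    {"travel": [0,0,-8],"twist": [0,0,0],"jaw": 20},
    {"travel": [0,0,-12],"twist": [0,0,0],"jaw": 20},
    {"travel": [0,0,-15],"twist": [0,0,0],"jaw": 20},
    {"travel": [0,0,-15],"twist": [0,0,0],"jaw": 20},
    {"travel": [0,0,-15],"twist": [0,0,0],"jaw": 20},
  ],
)

```text
time: 6.0
tool_pos: [0.4896, -0.1959, 0.3982]
ee_rot: [-180.0, 0.0, 172.0]
wrist_force: [1.1, 0.0, -2.0]
width: 0.276
grasp_force: 24.6
```

Request:
move_arm(
  targets=[
    {"travel": [0,0,-15],"twist": [0,0,0],"jaw": 20},
    {"travel": [0,0,-15],"twist": [0,0,0],"jaw": 20},
    {"travel": [0,0,-15],"twist": [0,0,0],"jaw": 20},
    {"travel": [0,0,-15],"twist": [0,0,0],"jaw": 20},
    {"travel": [0,0,-15],"twist": [0,0,0],"jaw": 20},
    {"travel": [0,0,-15],"twist": [0,0,0],"jaw": 20},
    {"travel": [0,0,-10],"twist": [0,0,0],"jaw": 20},
    {"travel": [0,0,-5],"twist": [0,0,0],"jaw": 20},
    {"travel": [0,0,0],"twist": [0,0,0],"jaw": 20},
  ],
)

```text
time: 6.9
tool_pos: [0.4896, -0.1959, 0.5024]
ee_rot: [-180.0, 0.1, 172.0]
wrist_force: [-0.4, 0.5, -1.5]
width: 0.278
grasp_force: 24.6
```

Request:
move_arm(
  targets=[
    {"travel": [2,15,0],"twist": [0,0,0],"jaw": 20},
    {"travel": [4.5,30,0],"twist": [0,0,0],"jaw": 20},
    {"travel": [5.7,38,0],"twist": [0,0,0],"jaw": 20},
    {"travel": [5.7,38,0],"twist": [0,0,0],"jaw": 20},
    {"travel": [5.7,38,0],"twist": [0,0,0],"jaw": 20},
    {"travel": [5.7,38,0],"twist": [0,0,0],"jaw": 20},
    {"travel": [5.7,38,0],"twist": [0,0,0],"jaw": 20},
    {"travel": [5.7,38,0],"twist": [0,0,0],"jaw": 20},
    {"travel": [5.7,38,0],"twist": [0,0,0],"jaw": 20},
    {"travel": [5.7,38,0],"twist": [0,0,0],"jaw": 20},
    {"travel": [4,25,0],"twist": [0,0,0],"jaw": 20},
    {"travel": [2,13,0],"twist": [0,0,0],"jaw": 20},
  ],
)

```text
time: 8.1
tool_pos: [0.4855, 0.1978, 0.5009]
ee_rot: [-180.0, -0.1, 172.2]
wrist_force: [-0.4, -0.2, -1.8]
width: 0.278
grasp_force: 24.8
```

```bash
python3 - <<'E'
from h import *
s=read_state(); print(s["tool_pos"],s["ee_rot"],s["wrist_force"],s["grasp_force"])
o=[]
t=s["tool_pos"]
for n,(x,y),w in(("side",(200,135),50),("top",(141,231),50)):
    k=capture(n); np.save(f"{n}_hover.npy",k["frame"])
    for a in("probe","pan"): print(n,a,[(round(m["p"],2),np.round(m["centre"],1).tolist(),int(m["pixels"].sum())) for m in masks_of(k,a)])
    f=cv2.resize(k["frame"][y-w:y+w,x-w:x+w,::-1],None,fx=4,fy=4,interpolation=cv2.INTER_CUBIC)
    for z in(.0,.076,-.12):
        u=proj(k,t+[0,0,z-.193])[0]; cv2.circle(f,tuple(int(v) for v in (u-[x-w-.5,y-w-.5])*4),2,(0,0,255),-1)
    o.append(f)
cv2.imwrite("pics/hover.png",np.hstack(o))
E
```

```text
[0.48549148 0.19784061 0.50088877] [-1.79994643e+02 -7.54390486e-02  1.72184962e+02] [-0.38556015 -0.19625776 -1.77779711] 24.829185605049133
side probe [(0.95, [275.6, 293.9], 710), (0.88, [187.9, 79.5], 576)]
side pan [(0.91, [231.0, 170.5], 8164), (0.46, [343.2, 266.0], 5913)]
top probe [(0.59, [391.0, 229.7], 196)]
top pan [(0.7, [153.8, 178.4], 11664)]
```

View pics/hover.png

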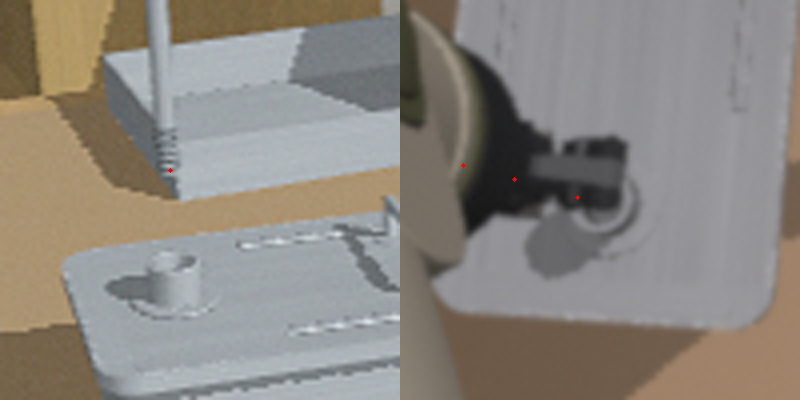

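The side crop shows the tip at (168,174), close to the predicted dot, with the collar mouth at (174,260). In the top view the near finger hides the stem. I'll turn the tool about 100° so both cameras see the stem between the fingers.

Request:
move_arm(
  targets=[
    {"travel": [0,0,0],"twist": [0,0,4],"jaw": 20},
    {"travel": [0,0,0],"twist": [0,0,8.5],"jaw": 20},
    {"travel": [0,0,0],"twist": [0,0,8.5],"jaw": 20},
    {"travel": [0,0,0],"twist": [0,0,8.5],"jaw": 20},
    {"travel": [0,0,0],"twist": [0,0,8.5],"jaw": 20},
    {"travel": [0,0,0],"twist": [0,0,8.5],"jaw": 20},
    {"travel": [0,0,0],"twist": [0,0,8.5],"jaw": 20},
    {"travel": [0,0,0],"twist": [0,0,8.5],"jaw": 20},
    {"travel": [0,0,0],"twist": [0,0,8.5],"jaw": 20},
    {"travel": [0,0,0],"twist": [0,0,8.5],"jaw": 20},
    {"travel": [0,0,0],"twist": [0,0,8.5],"jaw": 20},
    {"travel": [0,0,0],"twist": [0,0,8],"jaw": 20},
  ],
)

```text
time: 9.6
tool_pos: [0.4861, 0.1938, 0.5019]
ee_rot: [180.0, 0.0, 74.5]
wrist_force: [0.4, 0.5, -2.1]
width: 0.281
grasp_force: 24.8
```

Request:
move_arm(
  targets=[
    {"travel": [0,0,0],"twist": [0,0,3.5],"jaw": 20},
    {"travel": [0,0,10],"twist": [0,0,0],"jaw": 20},
    {"travel": [0,0,10],"twist": [0,0,0],"jaw": 20},
    {"travel": [0,0,8],"twist": [0,0,0],"jaw": 20},
    {"travel": [0,0,0],"twist": [0,0,0],"jaw": 20},
    {"travel": [0,0,0],"twist": [0,0,0],"jaw": 20},
    {"travel": [0,0,0],"twist": [0,0,0],"jaw": 20},
  ],
)

```text
time: 10.3
tool_pos: [0.4861, 0.1954, 0.4739]
ee_rot: [180.0, -0.0, 71.5]
wrist_force: [-0.5, 0.2, -2.2]
width: 0.276
grasp_force: 24.8
```

```bash
cat > chk.py <<'E'
from h import *
import sys
s=read_state(); t=s["tool_pos"]; print(t,s["ee_rot"],s["wrist_force"],s["grasp_force"])
o=[]; th=np.linspace(0,2*np.pi,73)
circ=lambda p,r:np.c_[p[0]+r*np.cos(th),p[1]+r*np.sin(th),np.full(73,p[2])]
old={n:cv2.imread(f"pics/{n}0.png",0) for n in("side","top")}
for n,(x,y),w,F in(("side",(194,140),30,6.6),("top",(141,231),30,6.6)):
    k=capture(n); k["frame"].tofile(n+".raw")
    # collar fit in the first (unobstructed) picture: normal gradient along the mouth's outer and inner circles
    g=cv2.GaussianBlur(old[n].astype(np.float32),(0,0),.7); gx=cv2.Sobel(g,5,1,0); gy=cv2.Sobel(g,5,0,1)
    def sc(p):
        L=0
        for r in(.0165,.012):
            u=proj(k,circ((*p,.13),r)); d=np.roll(u[:-1],-1,0)-np.roll(u[:-1],1,0); nn=np.c_[d[:,1],-d[:,0]]; nn/=np.linalg.norm(nn,axis=1)[:,None]; u=u[:-1].astype(np.float32)
            a=[cv2.remap(G,u[:,:1],u[:,1:],1)[:,0] for G in(gx,gy)]; L+=np.abs(a[0]*nn[:,0]+a[1]*nn[:,1]).mean()
        return L
    G=[(sc((X,Y)),X,Y) for X in np.arange(.474,.4985,.0005) for Y in np.arange(.18,.2115,.0005)]
    G.sort(reverse=True); b=np.array(G[:12]); print(n,"collar",np.round(G[0],4),"mean top12",b[:,1:].mean(0).round(4),b[:,1:].std(0).round(4))
    f=cv2.resize(k["frame"][y-w:y+w,x-w:x+w,::-1],None,fx=F,fy=F,interpolation=cv2.INTER_CUBIC)
    D=lambda P,col:cv2.polylines(f,[((proj(k,P)-[x-w-.5,y-w-.5])*F).round().astype(np.int32)],False,col,1)
    tip=t-[0,0,.155+.038+.12]
    D(circ((*G[0][1:],.13),.0165),(0,255,0)); D(circ(tip,.006),(0,0,255)); D(np.array([tip,[*tip[:2],.13]]),(0,0,255)); D(circ((*tip[:2],.13),.006),(255,0,0))
    o.append(f)
print("tip",tip); cv2.imwrite(f"pics/{sys.argv[1]}.png",np.hstack(o))
E
python3 chk.py rot
```

```text
[0.48612369 0.19536007 0.47385787] [ 1.79983925e+02 -9.17849056e-03  7.15206247e+01] [-0.48161128  0.15335591 -2.18137085] 24.788103997707367
side collar [136.1244   0.4825   0.1975] mean top12 [0.4827 0.1976] [0.0005 0.0005]
top collar [163.8322   0.4875   0.1995] mean top12 [0.4866 0.1985] [0.0014 0.0015]
tip [0.48612369 0.19536007 0.16085787]
```

View pics/rot.png

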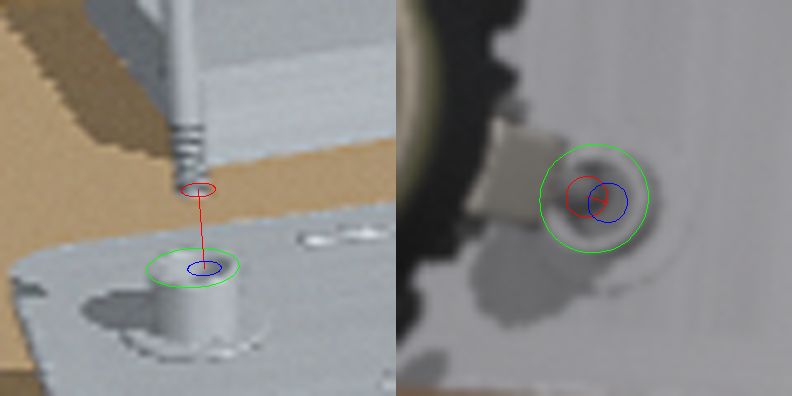

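Both cameras now see the stem and tip. In the side crop the tip is at (190,188), a little left of the red prediction. The collar mouth is at about (193,267). I'll measure both more precisely in pixels.

```bash
python3 - <<'E'
from h import *
o=[]
for n,(x0,y0) in(("side",(174,138)),("top",(121,216))):
    old=cv2.imread(f"pics/{n}0.png"); cur=np.fromfile(n+".raw",np.uint8).reshape(384,512,3)[:,:,::-1]
    r=[]
    for im in(old,cur):
        f=im[y0:y0+30,x0:x0+40]; lo,hi=np.percentile(f,(1,99)); f=np.clip((f-lo)*255./(hi-lo),0,255).astype(np.uint8)
        f=cv2.resize(f,None,fx=10,fy=10,interpolation=cv2.INTER_CUBIC)
        for i in range(0,40,5): cv2.line(f,(i*10+5,0),(i*10+5,6),(0,0,255),1)
        for i in range(0,30,5): cv2.line(f,(0,i*10+5),(6,i*10+5),(0,0,255),1)
        r.append(f)
    o.append(np.hstack(r))
    if n=="side":
        gc=cur.astype(int).sum(2)//3; go=old.astype(int).sum(2)//3
        for y in range(118,150,3): print(y,(gc-go)[y,174:214].tolist())
        for y in (152,154,156,158): print(y,go[y,174:214].tolist())
cv2.imwrite("pics/z.png",np.vstack(o))
E
```

```text
118 [0, 2, -1, 3, -1, -4, 1, -4, -2, 3, 4, 1, 3, -1, -7, 17, 51, 49, 25, 9, 2, -1, -3, -1, 0, 0, 1, -2, -1, -1, 0, 1, 2, 0, 0, 2, 1, 1, 1, 2]
121 [1, 1, -1, -4, 1, 1, -2, 0, 5, -5, -6, -4, 3, -1, -15, 6, 39, 69, 87, 28, 0, -3, -1, -1, -2, 1, 0, -1, 1, -1, -3, 0, -1, -1, 0, -1, -2, 1, 0, -2]
124 [1, 3, -3, -3, 2, 1, -1, 2, -3, 3, 0, -1, 0, -2, -3, 13, 33, 61, 79, 45, -7, -1, 2, 1, -1, -1, 1, 1, 0, -1, -1, 1, -2, 2, 0, -1, -1, 0, -2, 1]
127 [1, 3, -1, 5, -2, -4, 0, 1, -2, -2, -5, 0, -2, -6, -1, 0, 23, 60, 79, 81, -1, -8, -1, 2, 1, 2, 2, -1, -3, -2, 0, 4, -3, -1, -1, 0, -1, 2, 1, 0]
130 [1, 0, 0, 0, -7, 2, 1, 0, -1, -3, -2, 0, -3, -8, -2, -2, 7, 37, 60, 84, 20, -1, 1, 2, 0, -1, 1, 2, 0, 1, -1, -1, 0, 1, 0, -2, 0, -2, 1, 1]
133 [3, -1, 1, -2, -1, 1, -2, 1, 0, -3, -2, -3, 0, -4, 2, -7, -15, -13, 8, 34, 15, 0, -1, -2, -4, 1, -3, 0, -1, -2, 0, 1, -1, 1, -2, 4, 1, 0, -1, 0]
136 [0, -1, 4, -3, 3, -2, -2, 1, 0, 0, 3, 4, 1, 0, -1, 2, -39, -29, 12, 5, -18, -19, -10, -2, 1, -2, -4, 2, 2, 2, 1, 4, -2, 2, 3, -3, 0, 2, 0, -1]
139 [0, -4, 1, 0, -2, 3, -1, 0, 0, 3, 2, 0, -1, 1, 0, 2, -7, -11, 6, 40, 4
[... 599 characters left out ...]
 199, 186, 174, 164, 162, 166, 163, 164, 165, 165, 167, 166, 165, 166, 166, 165, 166]
154 [162, 165, 165, 167, 169, 167, 131, 104, 108, 108, 106, 108, 104, 105, 116, 126, 134, 142, 158, 167, 172, 178, 183, 185, 182, 176, 160, 158, 164, 163, 163, 164, 165, 164, 165, 163, 162, 162, 162, 166]
156 [162, 167, 132, 108, 112, 112, 111, 112, 110, 111, 110, 111, 112, 109, 118, 126, 134, 146, 159, 169, 172, 178, 180, 182, 179, 174, 167, 164, 166, 163, 162, 162, 164, 163, 166, 165, 164, 167, 167, 164]
158 [164, 163, 166, 133, 108, 108, 111, 108, 107, 111, 112, 112, 111, 109, 117, 126, 136, 143, 156, 169, 174, 176, 181, 183, 181, 176, 161, 162, 162, 165, 168, 165, 162, 164, 162, 164, 162, 162, 163, 162]
```

View pics/z.png

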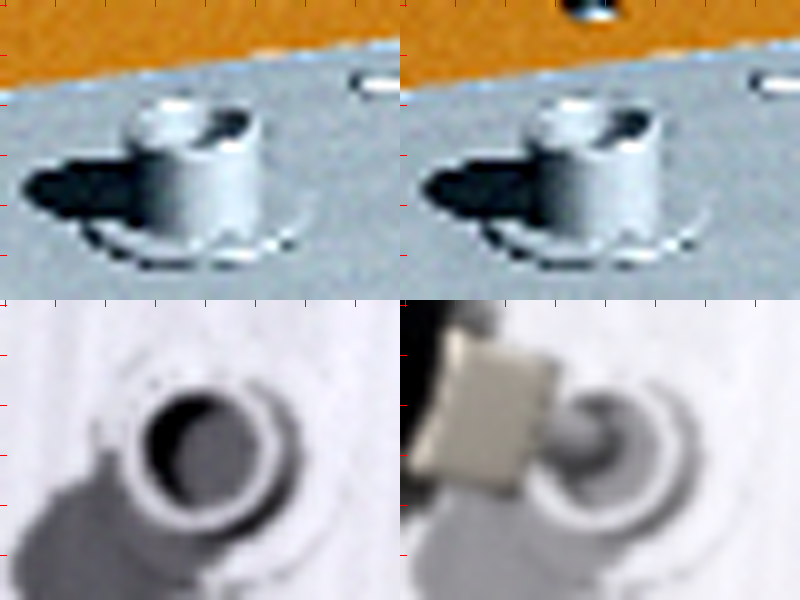

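In the top panels the bore mouth centres at pixel (140.6,230.5). The tip's vertical drop lands about 2 px right of it. In the side view the stem axis meets the mouth within 0.5 px. I'll correct this, lower to just above the mouth and re-measure.

Request:
move_arm(
  targets=[
    {"travel": [2.5,-0.3,4],"twist": [0,0,0],"jaw": 20},
    {"travel": [2,0,8],"twist": [0,0,0],"jaw": 20},
    {"travel": [0,0,8],"twist": [0,0,0],"jaw": 20},
    {"travel": [0,0,4],"twist": [0,0,0],"jaw": 20},
    {"travel": [0,0,0],"twist": [0,0,0],"jaw": 20},
    {"travel": [0,0,0],"twist": [0,0,0],"jaw": 20},
    {"travel": [0,0,0],"twist": [0,0,0],"jaw": 20},
    {"travel": [0,0,0],"twist": [0,0,0],"jaw": 20},
  ],
)

```text
time: 11.2
tool_pos: [0.4872, 0.1997, 0.45]
ee_rot: [180.0, -0.0, 71.5]
wrist_force: [0.2, 0.5, -1.4]
width: 0.277
grasp_force: 24.8
```

```bash
cat > z2.py <<'E'
from h import *
import sys
s=read_state(); t=s["tool_pos"]; print(t,s["ee_rot"],s["wrist_force"],s["grasp_force"])
tip=t-[0,0,.3128]; o=[]
for n,(x0,y0),m in(("side",(174,128),(192.9,149.7)),("top",(121,211),(140.6,230.5))):
    c=capture(n); print(n,"cam right",c["world_to_cam"][0,:3].round(3),"mouth@.13",atz(c,m,.13).round(4),"tip px",proj(c,tip).round(2),"dropped",proj(c,[*tip[:2],.13]).round(2), "px per mm x,y",(proj(c,[[.487,.2,.13],[.497,.2,.13],[.487,.21,.13]])[1:]-proj(c,[.487,.2,.13])).round(2).tolist())
    f=c["frame"][y0:y0+30,x0:x0+40,::-1]; lo,hi=np.percentile(f,(1,99)); f=np.clip((f-lo)*255./(hi-lo),0,255).astype(np.uint8)
    f=cv2.resize(f,None,fx=10,fy=10,interpolation=cv2.INTER_CUBIC)
    for i in range(0,40,5): cv2.line(f,(i*10+5,0),(i*10+5,6),(0,0,255),1)
    for i in range(0,30,5): cv2.line(f,(0,i*10+5),(6,i*10+5),(0,0,255),1)
    o.append(f)
cv2.imwrite(f"pics/{sys.argv[1]}.png",np.hstack(o))
E
python3 z2.py low
```

```text
[0.48715791 0.19972625 0.44997447] [ 1.79975518e+02 -2.44219871e-02  7.15075984e+01] [ 0.15769792  0.4979017  -1.42677412] 24.788217544555664
side cam right [ 0.922 -0.388 -0.001] mouth@.13 [0.4834 0.1989 0.13  ] tip px [[194.11 146.57]] dropped [[194.32 149.3 ]] px per mm x,y [[4.03, -0.7], [-1.18, -1.65]]
top cam right [-0.03  -0.999  0.017] mouth@.13 [0.4875 0.1992 0.13  ] tip px [[139.6  230.48]] dropped [[140.35 230.69]] px per mm x,y [[0.01, -4.97], [-4.99, 0.14]]
```

View pics/low.png

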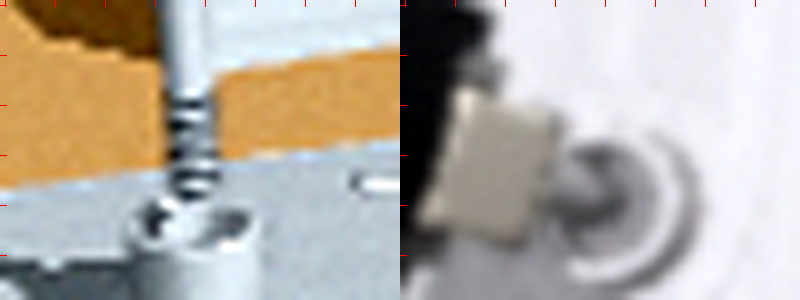

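Side crop: the stem axis is at column about 192.9 and the mouth centre at about 192.7. Top crop: the tip drops to (140.4,230.7) against the mouth at (140.6,230.5), so it's aligned to within about 1 mm. Before going in I'll check numerically that the stem is upright.

```bash
python3 - <<'E'
from h import *
s=read_state(); t=s["tool_pos"]; o=t-[0,0,.1928]
c=capture("side"); old=cv2.imread("pics/side0.png")[:,:,::-1].astype(float)
d=np.abs(c["frame"].astype(float)-old).max(2)
L=[]
for z in np.arange(-.012,-.118,-.004):
    u=proj(c,o+[0,0,z])[0]; r=int(round(u[1])); seg=d[r,int(u[0])-9:int(u[0])+9]
    w=np.where(seg>14)[0]
    if len(w): L.append((z*1000,r,u[0]+(r-u[1])*.08,w[0]+int(u[0])-9,w[-1]+int(u[0])-9))
for l in L: print(*[round(float(v),1) for v in l], "dev",round((l[3]+l[4])/2-l[2],2))
m=[x for x in masks_of(c,"probe") if x["centre"][0]<230]
print([(x["p"],x["centre"]) for x in m])
E
```

```text
-12.0 103.0 190.8 187.0 189.0 dev -2.78
-16.0 105.0 190.9 187.0 190.0 dev -2.43
-20.0 107.0 191.1 188.0 189.0 dev -2.59
-24.0 108.0 191.2 187.0 189.0 dev -3.16
-28.0 110.0 191.3 188.0 192.0 dev -1.31
-32.0 112.0 191.5 188.0 192.0 dev -1.47
-36.0 113.0 191.5 188.0 192.0 dev -1.54
-40.0 115.0 191.7 189.0 192.0 dev -1.19
-44.0 117.0 191.8 189.0 192.0 dev -1.34
-48.0 118.0 191.9 189.0 192.0 dev -1.42
-52.0 120.0 192.1 190.0 193.0 dev -0.57
-56.0 121.0 192.1 190.0 193.0 dev -0.64
-60.0 123.0 192.3 190.0 193.0 dev -0.8
-64.0 125.0 192.5 190.0 193.0 dev -0.95
-68.0 126.0 192.5 190.0 193.0 dev -1.02
-72.0 128.0 192.7 190.0 193.0 dev -1.18
-76.0 129.0 192.8 190.0 194.0 dev -0.75
-80.0 131.0 192.9 190.0 193.0 dev -1.4
-84.0 133.0 193.1 190.0 194.0 dev -1.06
-88.0 134.0 193.1 189.0 194.0 dev -1.63
-92.0 136.0 193.3 190.0 195.0 dev -0.78
-96.0 137.0 193.4 190.0 195.0 dev -0.86
-100.0 139.0 193.5 190.0 195.0 dev -1.01
-104.0 140.0 193.6 190.0 195.0 dev -1.09
-108.0 142.0 193.7 190.0 195.0 dev -1.24
-112.0 144.0 193.9 190.0 194.0 dev -1.89
-116.0 145.0 194.0 190.0 195.0 dev -1.47
[(0.95, [188.4, 91.9])]
```

The stem is upright, with a constant offset along its length. I'll lower it slowly.

Request:
move_arm(
  targets=[
    {"travel": [0,0,2],"twist": [0,0,0],"jaw": 20},
    {"travel": [0,0,4],"twist": [0,0,0],"jaw": 20},
    {"travel": [0,0,4],"twist": [0,0,0],"jaw": 20},
    {"travel": [0,0,4],"twist": [0,0,0],"jaw": 20},
    {"travel": [0,0,4],"twist": [0,0,0],"jaw": 20},
    {"travel": [0,0,2],"twist": [0,0,0],"jaw": 20},
    {"travel": [0,0,0],"twist": [0,0,0],"jaw": 20},
    {"travel": [0,0,0],"twist": [0,0,0],"jaw": 20},
  ],
)

```text
time: 12.2
tool_pos: [0.4872, 0.1998, 0.4297]
ee_rot: [180.0, 0.0, 71.5]
wrist_force: [0.2, -0.6, -1.7]
width: 0.277
grasp_force: 24.8
```

```bash
python3 z2.py mid
```

```text
[0.48715958 0.19975299 0.42969968] [1.79994325e+02 1.50385470e-03 7.15065945e+01] [ 0.19559761 -0.6123739  -1.72267618] 24.78909283876419
side cam right [ 0.922 -0.388 -0.001] mouth@.13 [0.4834 0.1989 0.13  ] tip px [[194.69 154.23]] dropped [[194.31 149.29]] px per mm x,y [[4.03, -0.7], [-1.18, -1.65]]
top cam right [-0.03  -0.999  0.017] mouth@.13 [0.4875 0.1992 0.13  ] tip px [[141.68 231.07]] dropped [[140.34 230.69]] px per mm x,y [[0.01, -4.97], [-4.99, 0.14]]
```

View pics/mid.png

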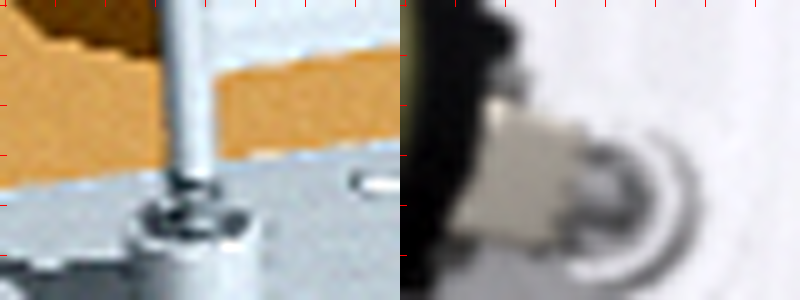

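The side crop shows the stem at columns 170–218 inside the bore at about 145–250, with even gaps. The top crop shows it centred in the ring as well. I'll continue down to half depth.

Request:
move_arm(
  targets=[
    {"travel": [0,0.2,3],"twist": [0,0,0],"jaw": 20},
    {"travel": [0,0,5],"twist": [0,0,0],"jaw": 20},
    {"travel": [0,0,5],"twist": [0,0,0],"jaw": 20},
    {"travel": [0,0,5],"twist": [0,0,0],"jaw": 20},
    {"travel": [0,0,5],"twist": [0,0,0],"jaw": 20},
    {"travel": [0,0,5],"twist": [0,0,0],"jaw": 20},
    {"travel": [0,0,4],"twist": [0,0,0],"jaw": 20},
  ],
)

```text
time: 13.0
tool_pos: [0.4872, 0.1997, 0.3971]
ee_rot: [-180.0, 0.0, 71.5]
wrist_force: [0.5, 0.2, -0.9]
width: 0.281
grasp_force: 24.8
```

Request:
move_arm(
  targets=[
    {"travel": [0,0,4],"twist": [0,0,0],"jaw": 20},
    {"travel": [0,0,5],"twist": [0,0,0],"jaw": 20},
    {"travel": [0,0,5],"twist": [0,0,0],"jaw": 20},
    {"travel": [0,0,5],"twist": [0,0,0],"jaw": 20},
    {"travel": [0,0,5],"twist": [0,0,0],"jaw": 20},
    {"travel": [0,0,5],"twist": [0,0,0],"jaw": 20},
    {"travel": [0,0,4],"twist": [0,0,0],"jaw": 20},
    {"travel": [0,0,2],"twist": [0,0,0],"jaw": 20},
    {"travel": [0,0,0],"twist": [0,0,0],"jaw": 20},
  ],
)

```text
time: 13.9
tool_pos: [0.4873, 0.1997, 0.3624]
ee_rot: [-180.0, 0.0, 71.5]
wrist_force: [0.2, -0.0, -1.1]
width: 0.278
grasp_force: 24.8
```

Request:
move_arm(
  targets=[
    {"jaw": 20,"travel": [0,0,0],"twist": [0,0,0]},
    {"jaw": 20,"travel": [0,0,0],"twist": [0,0,0]},
    {"jaw": 20,"travel": [0,0,0],"twist": [0,0,0]},
    {"jaw": 20,"travel": [0,0,0],"twist": [0,0,0]},
    {"jaw": 20,"travel": [0,0,0],"twist": [0,0,0]},
    {"jaw": 20,"travel": [0,0,0],"twist": [0,0,0]},
    {"jaw": 20,"travel": [0,0,0],"twist": [0,0,0]},
    {"jaw": 20,"travel": [0,0,0],"twist": [0,0,0]},
    {"jaw": 20,"travel": [0,0,0],"twist": [0,0,0]},
    {"jaw": 20,"travel": [0,0,0],"twist": [0,0,0]},
    {"jaw": 20,"travel": [0,0,0],"twist": [0,0,0]},
    {"jaw": 20,"travel": [0,0,0],"twist": [0,0,0]},
  ],
)

```text
time: 15.1
tool_pos: [0.4873, 0.1997, 0.3627]
ee_rot: [180.0, 0.0, 71.5]
wrist_force: [1.1, 0.6, -1.3]
width: 0.279
grasp_force: 24.8
```

Request:
move_arm(
  targets=[
    {"jaw": 20,"travel": [0,0,0],"twist": [0,0,0]},
    {"jaw": 20,"travel": [0,0,0],"twist": [0,0,0]},
    {"jaw": 20,"travel": [0,0,0],"twist": [0,0,0]},
    {"jaw": 20,"travel": [0,0,0],"twist": [0,0,0]},
    {"jaw": 20,"travel": [0,0,0],"twist": [0,0,0]},
    {"jaw": 20,"travel": [0,0,0],"twist": [0,0,0]},
    {"jaw": 20,"travel": [0,0,0],"twist": [0,0,0]},
    {"jaw": 20,"travel": [0,0,0],"twist": [0,0,0]},
    {"jaw": 20,"travel": [0,0,0],"twist": [0,0,0]},
    {"jaw": 20,"travel": [0,0,0],"twist": [0,0,0]},
    {"jaw": 20,"travel": [0,0,0],"twist": [0,0,0]},
    {"jaw": 20,"travel": [0,0,0],"twist": [0,0,0]},
  ],
)

```text
time: 16.3
tool_pos: [0.4873, 0.1997, 0.3627]
ee_rot: [180.0, -0.0, 71.5]
wrist_force: [-0.4, -0.1, -1.3]
width: 0.278
grasp_force: 24.8
```

Request:
move_arm(
  targets=[
    {"jaw": 20,"travel": [0,0,0],"twist": [0,0,0]},
    {"jaw": 20,"travel": [0,0,0],"twist": [0,0,0]},
    {"jaw": 20,"travel": [0,0,0],"twist": [0,0,0]},
    {"jaw": 20,"travel": [0,0,0],"twist": [0,0,0]},
    {"jaw": 20,"travel": [0,0,0],"twist": [0,0,0]},
    {"jaw": 20,"travel": [0,0,0],"twist": [0,0,0]},
    {"jaw": 20,"travel": [0,0,0],"twist": [0,0,0]},
    {"jaw": 20,"travel": [0,0,0],"twist": [0,0,0]},
    {"jaw": 20,"travel": [0,0,0],"twist": [0,0,0]},
    {"jaw": 20,"travel": [0,0,0],"twist": [0,0,0]},
    {"jaw": 20,"travel": [0,0,0],"twist": [0,0,0]},
    {"jaw": 20,"travel": [0,0,0],"twist": [0,0,0]},
  ],
)

```text
time: 17.5
tool_pos: [0.4873, 0.1997, 0.3627]
ee_rot: [180.0, 0.0, 71.5]
wrist_force: [-0.6, 0.6, -1.1]
width: 0.278
grasp_force: 24.8
```

Request:
move_arm(
  targets=[
    {"jaw": 20,"travel": [0,0,0],"twist": [0,0,0]},
    {"jaw": 20,"travel": [0,0,0],"twist": [0,0,0]},
    {"jaw": 20,"travel": [0,0,0],"twist": [0,0,0]},
    {"jaw": 20,"travel": [0,0,0],"twist": [0,0,0]},
    {"jaw": 20,"travel": [0,0,0],"twist": [0,0,0]},
    {"jaw": 20,"travel": [0,0,0],"twist": [0,0,0]},
    {"jaw": 20,"travel": [0,0,0],"twist": [0,0,0]},
    {"jaw": 20,"travel": [0,0,0],"twist": [0,0,0]},
  ],
)

```text
time: 18.3
tool_pos: [0.4873, 0.1997, 0.3627]
ee_rot: [180.0, -0.0, 71.5]
wrist_force: [-0.9, -0.3, -1.5]
width: 0.28
grasp_force: 24.8
```

```bash
python3 - <<'E'
from h import *
s=read_state(); print(s["time"],s["tool_pos"],s["ee_rot"],s["wrist_force"],s["moment"],s["grasp_force"])
c=capture("side"); old=cv2.imread("pics/side0.png")[:,:,::-1].astype(float)
d=np.abs(c["frame"].astype(float)-old).max(2)
for r in range(136,153): print(r,d[r,182:204].astype(int).tolist())
# stand/bystanders unmoved?
d2=np.array([np.abs(c["frame"].astype(float)-old).max(2)[y-15:y+15,x-15:x+15].mean() for x,y in((258,285),(222,320),(209,268),(340,267),(277,298))]); print(d2.round(1))
E
```

```text
18.3 [0.4872829  0.19970129 0.36268659] [ 1.79997337e+02 -8.15403825e-04  7.15130951e+01] [-0.86464181 -0.29350461 -1.54664174] [-0.00369735  0.00793698 -0.01301022] 24.78889435529709
136 [3, 2, 5, 5, 7, 32, 60, 73, 73, 72, 73, 75, 79, 81, 88, 47, 3, 5, 4, 6, 4, 5]
137 [9, 2, 3, 3, 1, 17, 20, 25, 43, 67, 69, 75, 101, 42, 27, 5, 4, 3, 5, 6, 4, 2]
138 [5, 5, 4, 3, 3, 6, 4, 8, 34, 70, 71, 74, 62, 16, 3, 2, 5, 2, 4, 4, 1, 9]
139 [5, 3, 6, 5, 4, 2, 4, 6, 26, 52, 43, 66, 79, 49, 7, 3, 6, 5, 6, 4, 7, 4]
140 [7, 6, 4, 4, 4, 3, 4, 5, 30, 56, 48, 68, 76, 45, 6, 4, 7, 3, 4, 3, 5, 5]
141 [3, 2, 4, 6, 1, 1, 6, 5, 20, 47, 42, 67, 77, 47, 5, 6, 1, 3, 4, 6, 3, 3]
142 [4, 5, 4, 3, 4, 4, 6, 6, 25, 51, 41, 72, 77, 51, 14, 4, 3, 6, 3, 5, 4, 6]
143 [4, 2, 4, 6, 3, 3, 5, 7, 24, 52, 38, 67, 77, 61, 18, 2, 2, 4, 4, 3, 3, 2]
144 [3, 3, 3, 6, 3, 5, 4, 4, 23, 51, 28, 31, 34, 21, 5, 2, 5, 6, 3, 4, 5, 6]
145 [8, 3, 1, 5, 2, 4, 5, 7, 10, 38, 26, 8, 25, 16, 8, 4, 2, 5, 2, 1, 5, 4]
146 [7, 3, 3, 4, 5, 4, 4, 5, 15, 40, 25, 7, 23, 16, 10, 3, 3, 7, 7, 4, 3, 3]
147 [2, 6, 6, 3, 2, 8, 7, 3, 11, 21, 30, 6, 21, 27, 12, 1, 5, 2, 5, 4, 5, 3]
148 [1, 4, 3, 3, 7, 7, 10, 36, 1, 40, 58, 11, 12, 22, 10, 4, 2, 6, 6, 6, 4, 3]
149 [3, 5, 7, 5, 7, 14, 62, 74, 72, 68, 49, 9, 19, 49, 26, 4, 5, 1, 4, 3, 6, 4]
150 [2, 6, 6, 1, 7, 8, 38, 74, 65, 68, 57, 12, 19, 48, 26, 2, 3, 3, 4, 1, 5, 2]
151 [2, 5, 3, 2, 5, 7, 16, 55, 67, 55, 52, 14, 40, 62, 24, 2, 5, 3, 6, 3, 5, 3]
152 [4, 4, 2, 6, 3, 4, 8, 7, 5, 15, 24, 10, 29, 8, 3, 3, 2, 3, 3, 4, 0, 4]
[4.1 3.8 5.4 4.4 3.9]
```

```bash
python3 -c "
from cell import *
print(sign_off())"
```

```text
the job is handed in; nothing more can be done
None
```

The probe is out of its stand and held with a 25 N grip, upright and centred in the port to within about 1 mm. Its tip is about 50 mm above the table. It was held still there for over four seconds before hand-in, with no sign of contact and the stand and its neighbours unmoved; the verdict is not known.

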